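# Shift the torch slide to its service station and lock it there

### The job

The carriage with the quartz torch is pinned at the running station of its slide (the left end of its travel); move it to the right to the service station and lock it there. Pull the black plunger knob up and twist it into a rest notch so that it stays up by itself, and slide the carriage part of the way by its handle post; then let the plunger back down so that its pin rides on the bar, and push gently on until the pin snaps fully home in the service hole. Do not force the knob or the locked carriage, keep off the torch, and leave the loose things lying about where they are.

Things in the scene. Friction and masses are not known exactly. Their poses are not given: they have to be found in the camera images.
- slide_base: Fixed aluminium frame of the slide, x -105 to 40 mm, y -160 to 168 mm, with two rods along y and, at the back, an arm (top at z 72 mm) over the carriage that holds the plunger. Place and yaw (within 0.2) vary. Origin: on the worktop exactly under the plunger's vertical axis. Its x points across the slide away from the robot, y left along the rods, z up; the carriage travels along -y.
- housing: Fixed steel housing of the plunger, on the arm: nut, sleeve and a crown of six rounded teeth, 29 mm across, tooth tops at z 97 mm. Of the gaps between the teeth the two along the rail (+y, -y) are deep; the four others, 60 degrees (1.05 rad) to either side of the deep ones, are rest notches 3 mm deep. Origin and axes as slide_base.
- plunger (a joint): Pull of the spring plunger, m: 0 fully down (pin home in a hole), about 0.006 pin resting on top of the bar, about 0.0085 held in a rest notch, 0.0115 cross-pin clear of the teeth so that the knob can turn, 0.014 upper stop. The spring pulls down with 5 N at 0, 11 N at the upper stop.
- knob (a joint): Turn of the knob, rad, positive counter-clockwise from above. Near 0 (play 0.09) the cross-pin is in the deep gaps and the plunger can go fully down; at +1.05 or -1.05 (either serves) it is over a rest notch and stays up when let down. It turns lightly, and only while pulled up clear of the teeth; stops at 1.3 each way. The rounded teeth guide it into the nearest gap as it goes down.
- knob_centre (a point): Centre of the black round fluted knob, 32 mm across, 20 mm high (10 mm above and below this point), with a low rib (5 mm wide, 3 mm high) on top, parallel to the cross-pin. On the plunger's axis, z 111 mm when the plunger is down; moves with the plunger and knob. Can be gripped from above round its sides at any yaw.
- cross_pin: Steel cross-pin of 3.5 mm through the knob's stem under the knob, 28 mm long, lying along the rail at knob 0. Moves with the knob; origin on the axis, 87 mm under the pin's centre.
- lock_pin: Vertical locking pin of the plunger under the arm, 7 mm across, round nose; fully down it reaches 6.5 mm into a hole of the bar on the carriage's back edge. Moves with the plunger; origin on the axis, 43.5 mm below the tip of its nose.
- carriage (a joint): Travel of the carriage, m: 0 at the start (pin in the first hole), growing to the right (-y of the slide); end stop at 0.105. Friction about 1.5 N, 1 to 2 N more while the pin rides on the smooth bar. The service hole, 8.6 mm wide, is in a plate clamped on by hand: it comes under the pin at a travel between 0.060 and 0.096, different every time; there the pin snaps in and stops the carriage dead.
- post_top (a point): Centre of the top of the carriage's handle post, a vertical steel pin at the carriage's front: head 16 mm across from z 80 to 104 mm, neck 13 mm across down to the carriage plate at z 42 mm. In the slide's frame it stands at x -88 mm, y 48 mm less the carriage's travel, and moves with the carriage.
- clamped_torch: Fragile white quartz torch, 36x126x28 mm, strapped on the carriage along the rail; its near side is 28 mm behind the handle post's axis, its straps reach 81 mm above the worktop. Origin: centre of its underside. Not to be touched.
- nebuliser: Loose bystander: small white nebuliser with a blue end, 38x51x11 mm, lying in front of the slide. Origin: centre of its underside.
- hex_key: Loose bystander: black hex key, 48x98x8 mm, lying in front of the slide. Origin: centre of its underside.
- cone_box: Loose bystander: round black box with a clear lid, 56 mm across, 29 mm high, beyond the right end of the slide. Origin: centre of its underside.
- vial: Loose bystander: brown vial with a black cap, 22 mm across, 44 mm high, standing beyond the left end of the slide. Origin: centre of its underside.
- spanner: Loose bystander: flat spanner, 31x148x8 mm, near the front edge of the worktop, to the left. Origin: centre of its underside.
- tweezers: Loose bystander: tweezers, 22x124x9 mm, near the front edge of the worktop, to the right. Origin: centre of its underside.

How it is judged:
By the outcome, as a careful person would: the job done as asked, in the order asked, and still so for the second after the job is handed in, with the robot touching nothing.
It also fails if it takes over 64 s, if anything falls off the work surface, if the arm or the gripper's body presses on something with over 40 N, if the wrist force passes 120 N, or if a joint passes its speed limit or range.

### The arm

A 6-joint arm with a two-finger parallel gripper is mounted at the origin on a cart in front of the work surface, level with it; the furniture and walls round the work are solid. World frame = base frame: x ahead of the robot, y to its left, z up, the work surface at z = 0. Lengths are in mm, angles in degrees, forces in N, time in s.
With the tool pointing down it reaches from about 350 to 1000 mm from the base axis. Payload 7.1 kg.
Tool frame: the origin (TCP) lies between the finger pads; the fingertips stand tip_extent ahead of it and the grasp point (between the pads) lies 6 mm ahead of it (tip_extent is the distance from the TCP to the fingertips, in mm); z points along the fingers, y is the line along which they close (so a half turn about z gives the same grasp; the last joint's range is limited). The gripper opens to 85 mm and grips with 20 to 120 N. Pads are 22 mm wide; open, the fingers measure 114 mm over their backs; the gripper's body (76 mm by 85 mm) begins 54 mm behind the grasp point. The pads swing forward as they close: fully open they stand 13 mm farther back than shut.
Start: joints at [-76.031, 24.242, 93.386, -0, 62.372, -1.089], TCP at [162.385, -603.52, 256.319] pointing down, gripper open.
Joint ranges: [-172.04, 172.04], [-51.8, 120.97], [4.93, 147.93], [-75.15, 255.16], [6.16, 154.13], [-145.62, 145.62]. Speed limits (degrees/s): [136.94, 136.94, 172.46, 180, 180, 180].

### API

Orientations are given as [roll, pitch, yaw] about the fixed x, y, z axes, in that order (R = Rz(yaw) Ry(pitch) Rx(roll)).
In Python, from bench import get_state, grab_frame, hand_in, tip_extent gives the robot as it stands.
- The arm moves only by the tool play_rows, never from a script. Its argument "moves" is a list of rows, each a list of 5 numbers: the shift along the tool's x, y, z in cm, then the turn about the tool's z in units of 6 degrees (1.0 is 6 degrees), then the opening, from -1 (shut) to 1 (fully open). A call has 1 to 12 rows; each row shifts and turns the commanded pose from where the row before left it, along the tool's axes as they then stand; what a row does not reach is not made up. A row lasts 1/10 s, in which the tool goes at most 50 mm and 8.59 degrees, less where a joint would pass 70% of its speed; a pose out of reach is approached as far as the arm can. A call with a gripper value outside its range is refused whole. The fingers move at their own pace and stop on an object; "force" is the grip in N (left out, the last holds). Time passes only in rows, so rows that do not move let the fingers close. It gives the time, the measured TCP pose, the force and the opening at its end, in the units of the state.
- get_state(): the state, without advancing time (a new reading comes with each control period).
- grab_frame(name): name is "scene" or "top"; returns a dict with "pixels" (480x640x3 uint8, red, green, blue), "z_map" (480x640 float32, mm along the optical axis (not along the pixel's ray), 0 where there is no reading), "fx", "fy", "cx", "cy" (pixels), "rvec" (rotation vector, rad) and "tvec" (3), from world to camera coordinates, as OpenCV has them. Camera axes: x right, y down, z forward; pixel columns grow to the right and rows downward; lengths in mm; the calibration is good to about 2 mm. A picture is of the moment at which its call begins.
- hand_in(): hands the job in, once; it reports no verdict.
The state is a dict: "time_s": time; "qpos": joint angles; "joint_vel": joint speeds; "joint_efforts": joint torques, N m; "tcp_pos": TCP position; "ee_rot": TCP orientation; "wrist_force": force on the tool from outside, world axes, zero at the start; "ft_torque": the same for the moment, N m; "gripper_width": finger opening in mm.
Only numpy, scipy, OpenCV 4.12 (cv2) and the standard library are available. Lean on these libraries where they do the work, as an engineer would, in place of code of your own. Each camera call takes 0.05 s, during which the arm holds its last target. There are 200 camera calls.

## Working session

There is one attempt and no reset: what is moved stays moved. The work goes in short steps, Python scripts to look and compute and a tool call to move; the robot and the scene stay as the last step left them, time stands still between calls to the robot, and variables do not carry over. Pictures are saved under pics/ and viewed, on a budget of 10 in all, crops included, one or two more only if the job needs it, and the job is handed in when it is done.

Besides the shell and the picture viewer there is one more tool, called after ">>>" by a JSON object that holds its "api" and its "payload", one argument or row to a line. play_rows: Moves the arm, as the interface text tells. Its arguments: {"type":"object","properties":{"moves":{"type":"array"},"force":{"type":"number"}},"required":["moves"]}

```bash
mkdir -p pics
python3 - <<'E'
from bench import *
import cv2,numpy as np
print(tip_extent() if callable(tip_extent) else tip_extent); print(get_state())
for n in("scene","top"):
    f=grab_frame(n); cv2.imwrite(f"pics/{n}0.png",f["pixels"][:,:,::-1]); np.savez(f"{n}0.npz",**f)
    R=cv2.Rodrigues(np.array(f["rvec"]))[0]; print(n,f["fx"],f["cx"],f["cy"],-R.T@np.array(f["tvec"]).ravel(),R.round(2).tolist())
E
```

```text
25.0
{'time_s': 0.0, 'qpos': array([-7.60301082e+01,  2.42856489e+01,  9.34320437e+01,  4.29885208e-04,
        6.23723108e+01, -1.08606974e+00]), 'joint_vel': array([ 0.06910631, -0.00614637, -0.06622443,  0.01439771,  0.00791281,
       -0.0450564 ]), 'joint_efforts': array([-7.16416762e-04, -5.57394361e+01, -2.81735587e+01, -5.60140563e-05,
        7.42095290e-03,  8.70419939e-06]), 'tcp_pos': array([ 162.28091733, -603.03242711,  255.5282011 ]), 'ee_rot': array([-1.79910020e+02, -2.08644323e-03,  1.50557602e+01]), 'wrist_force': array([ 0.33292234, -0.08837899, -0.14804268]), 'ft_torque': array([-0.00355907, -0.01662147, -0.00015185]), 'gripper_width': 85.35498238013784}
scene 519.7139978279387 320.5775224184501 233.9063889174315 [ -5.67395514 537.29773952 801.0884603 ] [[-0.7, -0.71, 0.02], [-0.51, 0.48, -0.71], [0.5, -0.51, -0.7]]
top 466.5574331526104 326.2143038002621 249.5102537145284 [260.61780106  45.00080192 994.49907946] [[0.02, -1.0, 0.01], [-0.97, -0.02, -0.23], [0.23, -0.0, -0.97]]
```

View pics/scene0.png

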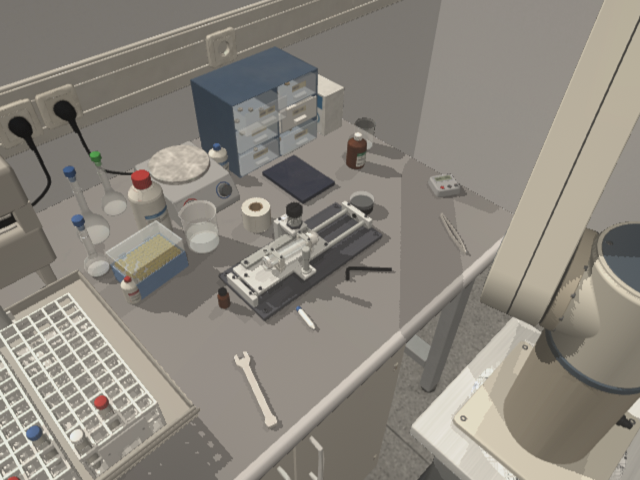

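View pics/top0.png

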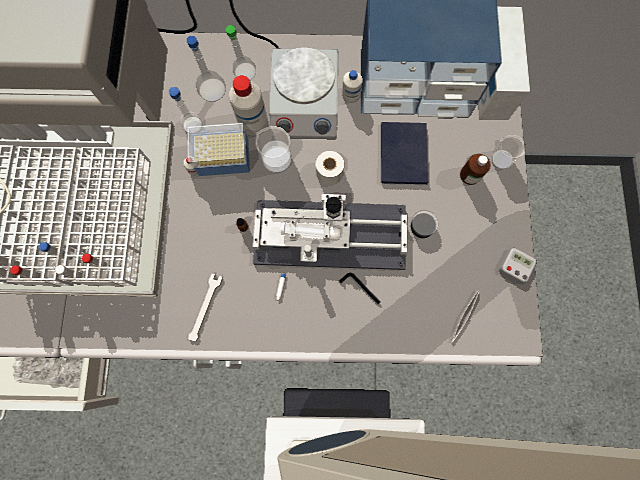

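The scene view shows the knob at about (294,211) and the post at about (306,252). In the top view the knob is at (334,206) and the post at (308,250). I'll zoom in and measure.

```bash
cat > h.py <<'E'
import cv2,numpy as np
def ray(f,u,v):
    R=cv2.Rodrigues(np.array(f["rvec"]))[0]; C=-R.T@np.array(f["tvec"]).ravel()
    return C,R.T@np.array([(u-f["cx"])/f["fx"],(v-f["cy"])/f["fy"],1.])
def onz(f,u,v,z):
    C,d=ray(f,u,v); return C+d*(z-C[2])/d[2]
def proj(f,p):
    q=cv2.Rodrigues(np.array(f["rvec"]))[0]@np.array(p)+np.array(f["tvec"]).ravel()
    return np.array([f["fx"]*q[0]/q[2]+f["cx"],f["fy"]*q[1]/q[2]+f["cy"]])
E
python3 - <<'E'
from h import *
s=dict(np.load("scene0.npz"));t=dict(np.load("top0.npz"))
def crop(f,u,v,w,h,k):return cv2.resize(f["pixels"][v:v+h,u:u+w,::-1],None,fx=k,fy=k,interpolation=cv2.INTER_CUBIC)
a=crop(s,260,190,80,100,5);b=crop(t,290,185,80,100,5)
cv2.imwrite("pics/c1.png",np.hstack([a,b]))
for u,v in((334,203),(308,247)):print(onz(t,u,v,121),onz(t,u,v,104))
for u,v in((294,208),(306,250)):print(onz(s,u,v,121),onz(s,u,v,104))
E
```

```text
[564.58855814  29.4821469  121.        ] [570.50442342  29.18012353 104.        ]
[474.33823937  78.47754542 121.        ] [478.49765697  79.1290683  104.        ]
[562.35732671  34.7479464  121.        ] [576.55626164  22.18583576 104.        ]
[463.84964271  95.09059481 121.        ] [475.58620586  84.03685416 104.        ]
```

View pics/c1.png

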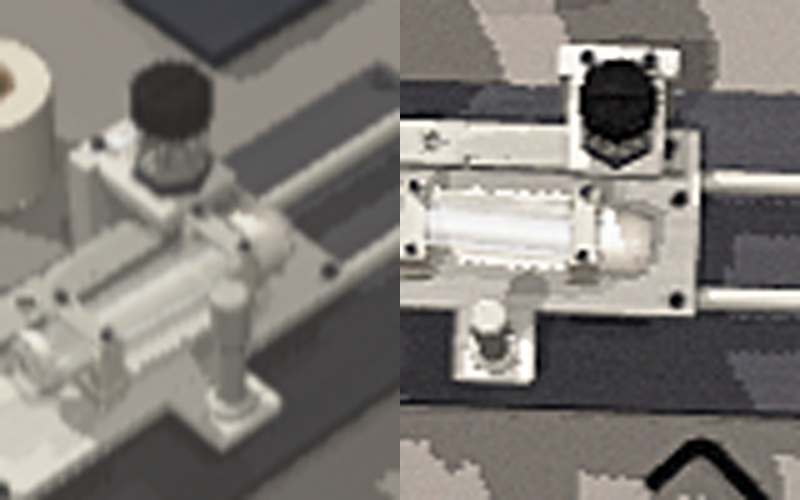

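The crop shows the knob top at scene (294.2,207.6) and top (333.6,204.2), and the post top at scene (305.8,249) and top (308,248). The rib lies along the rail.

Run:
```python
from h import *
s=dict(np.load("scene0.npz"));t=dict(np.load("top0.npz"))
def tri(a,b):
    C,d=ray(s,*a);D,e=ray(t,*b);d/=np.linalg.norm(d);e/=np.linalg.norm(e)
    k=np.linalg.lstsq(np.c_[d,-e],D-C,rcond=None)[0];p,q=C+k[0]*d,D+k[1]*e
    return (p+q)/2,np.linalg.norm(p-q)
k=(294.2,207.6),(333.6,204.2);p=(305.8,249),(308,248)
print(tri(*k),tri(*p))
for n,K,P in(("s",onz(s,*k[0],121),onz(s,*p[0],104)),("t",onz(t,*k[1],121),onz(t,*p[1],104))):
    d=(P-K)[:2];print(n,K[:2],P[:2],np.hypot(*d),np.degrees(np.arctan2(d[1],d[0])-np.arctan2(48,-88)))
# black base front edge in top view (z~small): dark mask lowest row by column
g=t["pixels"].max(2)
pts=[]
for u in range(265,400,5):
    col=g[255:285,u]; v=255+np.argmax(np.diff(col.astype(int)));pts.append(onz(t,u,v,10)[:2])
pts=np.array(pts);print(pts.round(0).tolist());c=np.polyfit(pts[:,1],pts[:,0],1);print("yaw from edge",-np.degrees(np.arctan(c[0])))
```

```text
(array([564.32053418,  30.87191655, 117.80943041]), np.float64(2.5570387276133704)) (array([478.47399496,  79.97094573, 100.88509247]), np.float64(2.8567083413163727))
s [562.95717375  33.67459726] [477.69747929  82.561499  ] 98.28094760389898 -1.2189903510994482
t [562.08214689  30.23962537] [476.47626936  79.0776561 ] 98.5571890596325 -1.0942367379347304
[[462.0, 174.0], [462.0, 164.0], [445.0, 152.0], [437.0, 141.0], [461.0, 131.0], [461.0, 120.0], [461.0, 110.0], [461.0, 99.0], [477.0, 89.0], [482.0, 78.0], [460.0, 67.0], [460.0, 56.0], [460.0, 45.0], [432.0, 34.0], [430.0, 23.0], [426.0, 12.0], [459.0, 2.0], [459.0, -9.0], [431.0, -20.0], [459.0, -30.0], [442.0, -41.0], [457.0, -52.0], [458.0, -63.0], [458.0, -73.0], [443.0, -84.0], [443.0, -95.0], [456.0, -106.0]]
yaw from edge -2.4822329246694173
```

>>> {"api": "play_rows", "payload": {
  "moves": [
    [3.44,-3.18,0,0,0],
    [3.44,-3.18,0,0,0],
    [3.44,-3.18,0,0,0],
    [3.44,-3.18,0,0,0],
    [3.44,-3.18,0,0,0],
    [3.44,-3.18,0,0,0],
    [3.44,-3.18,0,0,0],
    [3.44,-3.18,0,0,0],
    [3.44,-3.18,0,0,0],
    [3.44,-3.18,0,0,0],
    [3.44,-3.18,0,0,-0.1],
    [3.44,-3.18,0,0,-0.1]
  ],
  "force": 25
}}

```text
time_s: 1.3
tcp_pos: [462.4, -125.9, 256.3]
ee_rot: [180.0, 0.0, 15.1]
wrist_force: [0.0, -1.3, -0.4]
gripper_width: 38.7
```

```bash
cat > st.py <<'E'
from bench import *
import sys,numpy as np
s=get_state();p=s["tcp_pos"];y=np.radians(s["ee_rot"][2])
print("t",s["time_s"],"tcp",p.round(1),"rot",s["ee_rot"].round(2),"F",s["wrist_force"].round(1),"w",round(s["gripper_width"],1),"tip",tip_extent())
if len(sys.argv)>3:
    d=np.array([float(a) for a in sys.argv[1:4]])-p
    print("tool shift cm",((d[0]*np.cos(y)+d[1]*np.sin(y))/10).round(2),((d[0]*np.sin(y)-d[1]*np.cos(y))/10).round(2),(-d[2]/10).round(2))
E
python3 st.py 562.5 32 200
```

```text
Traceback (most recent call last):
  File "st.py", line 4, in <module>
    print("t",s["time_s"],"tcp",p.round(1),"rot",s["ee_rot"].round(2),"F",s["wrist_force"].round(1),"w",round(s["gripper_width"],1),"tip",tip_extent())
                                                                                                                                          ~~~~~~~~~~^^
TypeError: 'float' object is not callable
```

```bash
sed -i 's/tip_extent()/tip_extent/' st.py; python3 st.py 562.5 32 180
```

```text
t 1.3 tcp [ 462.4 -125.9  256.3] rot [1.800e+02 1.000e-02 1.506e+01] F [ 0.  -1.3 -0.4] w 38.7 tip 25.0
tool shift cm 13.77 -12.65 7.63
```

>>> {"api": "play_rows", "payload": {
  "moves": [
    [3.44,-3.16,0,0,0.18],
    [3.44,-3.16,1,0,0.18],
    [3.44,-3.16,1.5,0,0.18],
    [3.45,-3.17,1.5,0,0.18],
    [0,0,1.5,1.3,0.18],
    [0,0,1.2,1.3,0.18],
    [0,0,1,1.3,0.18],
    [0,0,0,1.3,0.18],
    [0,0,0,1.3,0.18],
    [0,0,0,1.2,0.18],
    [0,0,0,0,0.18]
  ]
}}

```text
time_s: 2.4
tcp_pos: [561.7, 30.2, 179.0]
ee_rot: [180.0, 0.0, -31.2]
wrist_force: [0.2, -0.1, -0.4]
gripper_width: 50.2
```

```bash
python3 st.py 562.5 32 112
python3 - <<'E'
from h import *
from bench import *
s=grab_frame("scene");t=grab_frame("top")
def crop(f,u,v,w,h,k):return cv2.resize(f["pixels"][v:v+h,u:u+w,::-1],None,fx=k,fy=k,interpolation=cv2.INTER_CUBIC)
cv2.imwrite("pics/c2.png",np.hstack([crop(s,250,140,100,120,4),crop(t,290,140,100,120,4)]))
E
```

```text
t 2.4 tcp [561.7  30.2 179. ] rot [ 1.7998e+02  4.0000e-02 -3.1200e+01] F [ 0.2 -0.1 -0.4] w 50.2 tip 25.0
tool shift cm -0.03 -0.2 6.7
```

View pics/c2.png

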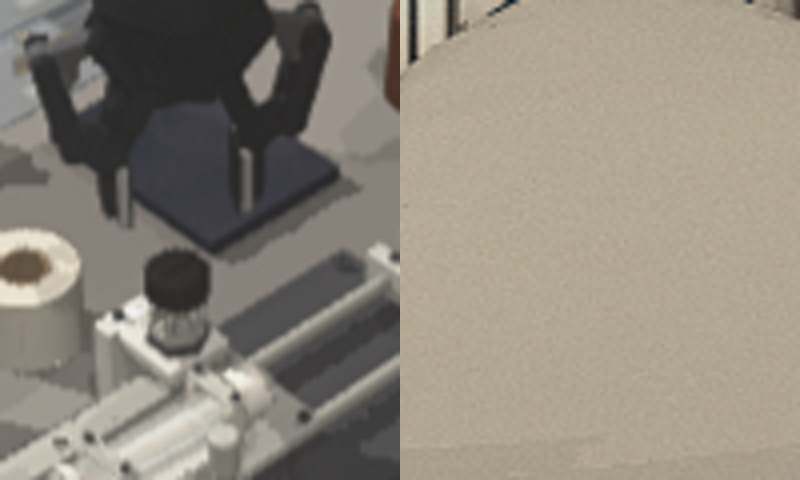

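In scene pixels, the fingertips (279.5 and 311, row ~193) straddle the knob (294,207). I'm descending.

>>> {"api": "play_rows", "payload": {
  "moves": [
    [0,-0.1,1.5,0,0.18],
    [0,0,1.5,0,0.18],
    [0,0,1.2,0,0.18],
    [0,0,1.0,0,0.18],
    [0,0,0.8,0,0.18],
    [0,0,0.6,0,0.18],
    [0,0,0,0,0.18]
  ],
  "force": 20
}}

```text
time_s: 3.2
tcp_pos: [562.1, 31.0, 112.4]
ee_rot: [180.0, 0.1, -31.1]
wrist_force: [-0.4, 0.2, 0.7]
gripper_width: 50.2
```

>>> {"api": "play_rows", "payload": {
  "moves": [
    [0,0,0,0,0],
    [0,0,0,0,-0.1],
    [0,0,0,0,-0.2],
    [0,0,0,0,-0.3],
    [0,0,0,0,-0.35],
    [0,0,0,0,-0.35]
  ],
  "force": 20
}}

```text
time_s: 3.8
tcp_pos: [563.5, 31.6, 114.1]
ee_rot: [-179.9, -0.1, -31.1]
wrist_force: [1.8, 3.7, 3.0]
gripper_width: 31.3
```

>>> {"api": "play_rows", "payload": {
  "moves": [
    [0,-0.05,0,0,-0.6],
    [0,-0.05,0,0,-1],
    [0,0,0,0,-1],
    [0,0,0,0,-1],
    [0,0,0,0,-1]
  ],
  "force": 40
}}

```text
time_s: 4.3
tcp_pos: [563.6, 31.9, 114.2]
ee_rot: [-180.0, -0.1, -31.1]
wrist_force: [0.0, 2.3, 5.8]
gripper_width: 31.1
```

>>> {"api": "play_rows", "payload": {
  "moves": [
    [0,0,-0.2,0,-1],
    [0,0,-0.2,0,-1],
    [0,0,-0.2,0,-1],
    [0,0,-0.2,0,-1],
    [0,0,-0.2,0,-1],
    [0,0,0,0,-1]
  ],
  "force": 40
}}

```text
time_s: 4.9
tcp_pos: [563.2, 31.9, 123.1]
ee_rot: [-180.0, -0.0, -31.1]
wrist_force: [5.1, 3.2, -10.5]
gripper_width: 30.9
```

>>> {"api": "play_rows", "payload": {
  "moves": [
    [0,0,-0.15,0,-1],
    [0,0,-0.15,0,-1],
    [0,0,-0.05,0,-1],
    [0,0,0,0,-1]
  ]
}}

```text
time_s: 5.3
tcp_pos: [563.1, 31.9, 126.3]
ee_rot: [-180.0, 0.0, -31.1]
wrist_force: [5.4, 2.4, -10.9]
gripper_width: 30.9
```

```bash
python3 st.py
python3 - <<'E'
from h import *
from bench import *
s=grab_frame("scene")
def crop(f,u,v,w,h,k):return cv2.resize(f["pixels"][v:v+h,u:u+w,::-1],None,fx=k,fy=k,interpolation=cv2.INTER_CUBIC)
cv2.imwrite("pics/c3.png",crop(s,265,170,60,60,8))
E
```

```text
t 5.3 tcp [563.1  31.9 126.3] rot [-180.      0.    -31.15] F [  5.4   2.4 -10.9] w 30.9 tip 25.0
```

View pics/c3.png

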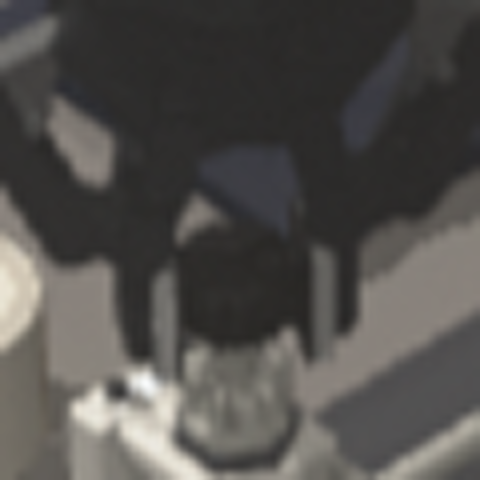

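>>> {"api": "play_rows", "payload": {
  "moves": [
    [0,0,-0.05,0,-1],
    [0,0,0,-1,-1],
    [0,0,0,-1,-1],
    [0,0,0,0,-1]
  ]
}}

```text
time_s: 5.75
tcp_pos: [563.0, 31.8, 126.7]
ee_rot: [180.0, 0.0, -19.0]
wrist_force: [5.0, 1.2, -10.9]
gripper_width: 30.9
```

```bash
python3 st.py; python3 -c "
from bench import *;print(get_state()['ft_torque'])"
```

```text
t 5.75 tcp [563.   31.8 126.7] rot [ 1.7998e+02  1.0000e-02 -1.8970e+01] F [  5.    1.2 -10.9] w 30.9 tip 25.0
[ 0.25002218 -0.80428796 -0.02593025]
```

Turning freely. I'll go on to 60° and let it down 5 mm.

>>> {"api": "play_rows", "payload": {
  "moves": [
    [0,0,0,-1.3,-1],
    [0,0,0,-1.3,-1],
    [0,0,0,-1.3,-1],
    [0,0,0,-1.3,-1],
    [0,0,0,-1.3,-1],
    [0,0,0,-1.3,-1],
    [0,0,0,-0.2,-1],
    [0,0,0,0,-1]
  ]
}}

```text
time_s: 6.55
tcp_pos: [563.2, 31.2, 126.7]
ee_rot: [179.9, 0.0, 28.9]
wrist_force: [5.1, -0.7, -11.4]
gripper_width: 30.7
```

>>> {"api": "play_rows", "payload": {
  "moves": [
    [0,0,0.1,0,-1],
    [0,0,0.1,0,-1],
    [0,0,0.1,0,-1],
    [0,0,0,0,-1]
  ]
}}

```text
time_s: 6.95
tcp_pos: [563.2, 31.2, 123.7]
ee_rot: [179.9, 0.0, 28.9]
wrist_force: [5.4, -0.4, -10.1]
gripper_width: 30.7
```

>>> {"api": "play_rows", "payload": {
  "moves": [
    [0,0,0.1,0,-1],
    [0,0,0.08,0,-1],
    [0,0,0,0,-1]
  ]
}}

```text
time_s: 7.25
tcp_pos: [563.3, 31.3, 122.6]
ee_rot: [179.9, 0.0, 28.9]
wrist_force: [4.2, -3.3, -5.4]
gripper_width: 30.9
```

```bash
python3 -c "
from bench import *;s=get_state();print(s['wrist_force'],s['ft_torque'],s['tcp_pos'])"
```

```text
[ 4.16959196 -3.32806415 -5.40095947] [-0.75332631 -0.80921953 -0.00528679] [563.28210227  31.26381824 122.55795099]
```

The load is transferring to the notch, so I'm releasing.

>>> {"api": "play_rows", "payload": {
  "moves": [
    [0,0,0.04,0,-0.5],
    [0,0,0,0,-0.2],
    [0,0,0,0,0.1],
    [0,0,0,0,0.15],
    [0,0,0,0,0.15],
    [0,0,-1,0,0.15],
    [0,0,-1.5,0,0.15],
    [0,0,-1.5,0,0.15],
    [0,0,-1.5,0,0.15],
    [0,0,-1.5,0,0.15]
  ]
}}

```text
time_s: 8.25
tcp_pos: [563.4, 31.9, 194.3]
ee_rot: [180.0, -0.1, 28.9]
wrist_force: [-0.6, -0.3, -0.9]
gripper_width: 48.9
```

```bash
python3 st.py 477 80.5 190
python3 - <<'E'
from h import *
from bench import *
s=grab_frame("scene")
def crop(f,u,v,w,h,k):return cv2.resize(f["pixels"][v:v+h,u:u+w,::-1],None,fx=k,fy=k,interpolation=cv2.INTER_CUBIC)
o=dict(np.load("scene0.npz"))
cv2.imwrite("pics/c4.png",np.hstack([crop(o,265,190,60,60,6),crop(s,265,190,60,60,6)]))
E
```

```text
t 8.25 tcp [563.4  31.9 194.3] rot [ 1.7996e+02 -9.0000e-02  2.8860e+01] F [-0.6 -0.3 -0.9] w 48.9 tip 25.0
tool shift cm -5.22 -8.43 0.43
```

View pics/c4.png

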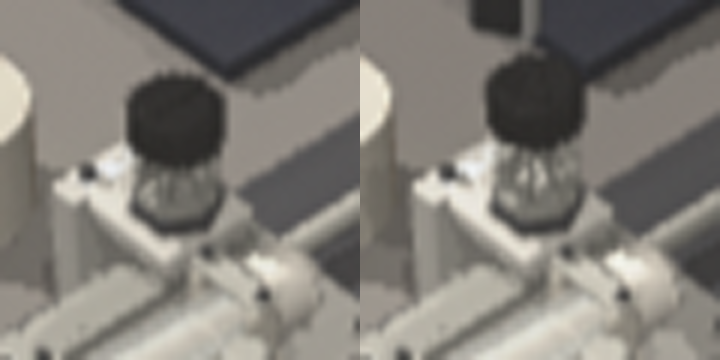

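The knob stands about 3.3 px (about 8 mm) higher than before and stays up by itself. On to the post.

>>> {"api": "play_rows", "payload": {
  "moves": [
    [-1.74,-2.85,0,0,0.1],
    [-1.74,-2.85,0,0,0.1],
    [-1.75,-2.86,0,0,0.1],
    [0,0,1,1.25,0.1],
    [0,0,1,1.25,0.1],
    [0,0,1,1.25,0.1],
    [0,0,1,1.25,0.1],
    [0,0,1,0,0.1],
    [0,0,1,0,0.1],
    [0,0,0,0,0.1]
  ]
}}

```text
time_s: 9.3
tcp_pos: [475.2, 81.5, 131.1]
ee_rot: [180.0, 0.1, -1.0]
wrist_force: [-1.1, 1.3, -0.0]
gripper_width: 47.0
```

```bash
python3 st.py 476.3 81.6 104
python3 - <<'E'
from h import *
from bench import *
s=grab_frame("scene")
def crop(f,u,v,w,h,k):return cv2.resize(f["pixels"][v:v+h,u:u+w,::-1],None,fx=k,fy=k,interpolation=cv2.INTER_CUBIC)
cv2.imwrite("pics/c5.png",crop(s,265,190,80,80,6))
E
```

```text
t 9.3 tcp [475.2  81.5 131.1] rot [ 1.7998e+02  1.1000e-01 -1.0000e+00] F [-1.1  1.3 -0. ] w 47.0 tip 25.0
tool shift cm 0.11 -0.01 2.71
```

View pics/c5.png

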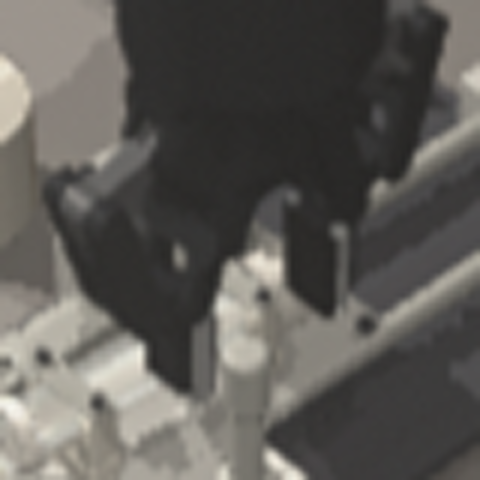

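The fingertips (295,255) and (319,242) straddle the post top (305,249). I'm descending and gripping.

>>> {"api": "play_rows", "payload": {
  "moves": [
    [0.05,0,0.8,0,0.1],
    [0,0,0.9,0,0.1],
    [0,0,0.8,0,0.1],
    [0,0,0,0,-0.2],
    [0,0,0,0,-0.5],
    [0,0,0,0,-0.6],
    [0,0,0,0,-0.7],
    [0,0,0,0,-0.7],
    [0,0,0,0,-0.7]
  ],
  "force": 20
}}

```text
time_s: 10.25
tcp_pos: [476.6, 81.3, 107.3]
ee_rot: [180.0, -0.0, -1.1]
wrist_force: [0.6, -4.4, 0.2]
gripper_width: 14.9
```

>>> {"api": "play_rows", "payload": {
  "moves": [
    [0,0.2,0,0,-1],
    [0,0.2,0,0,-1],
    [0,0.2,0,0,-1],
    [0,0.2,0,0,-1],
    [0,0,0,0,-1]
  ],
  "force": 25
}}

```text
time_s: 10.75
tcp_pos: [476.4, 73.4, 107.3]
ee_rot: [180.0, -0.0, -1.2]
wrist_force: [-0.9, 0.9, 5.8]
gripper_width: 14.9
```

>>> {"api": "play_rows", "payload": {
  "moves": [
    [0,0.4,0,0,-1],
    [0,0.4,0,0,-1],
    [0,0.4,0,0,-1],
    [0,0.4,0,0,-1],
    [0,0.4,0,0,-1],
    [0,0.4,0,0,-1],
    [0,0.4,0,0,-1],
    [0,0.4,0,0,-1],
    [0,0.4,0,0,-1],
    [0,0.2,0,0,-1],
    [0,0,0,0,-1]
  ]
}}

```text
time_s: 11.85
tcp_pos: [475.8, 35.1, 107.3]
ee_rot: [180.0, -0.0, -1.2]
wrist_force: [-0.2, -1.9, 4.8]
gripper_width: 14.8
```

>>> {"api": "play_rows", "payload": {
  "moves": [
    [0,0,0,0,-0.3],
    [0,0,0,0,0],
    [0,0,0,0,0.1],
    [0,0,0,0,0.1],
    [0,0,-1,0,0.1],
    [0,0,-1.5,0,0.1],
    [0,0,-2,0,0.1],
    [0,0,-2,0,0.1],
    [0,0,-2,0,0.1],
    [0,0,0,0,0.1]
  ]
}}

```text
time_s: 12.85
tcp_pos: [477.2, 35.7, 195.0]
ee_rot: [-180.0, -0.3, -1.1]
wrist_force: [0.2, 0.7, 0.5]
gripper_width: 46.9
```

```bash
python3 st.py 563.4 32 120
python3 - <<'E'
from h import *
from bench import *
s=grab_frame("scene")
def crop(f,u,v,w,h,k):return cv2.resize(f["pixels"][v:v+h,u:u+w,::-1],None,fx=k,fy=k,interpolation=cv2.INTER_CUBIC)
cv2.imwrite("pics/c6.png",crop(s,250,180,120,100,5))
E
```

```text
t 12.85 tcp [477.2  35.7 195. ] rot [-179.98   -0.31   -1.14] F [0.2 0.7 0.5] w 46.9 tip 25.0
tool shift cm 8.63 0.2 7.5
```

View pics/c6.png

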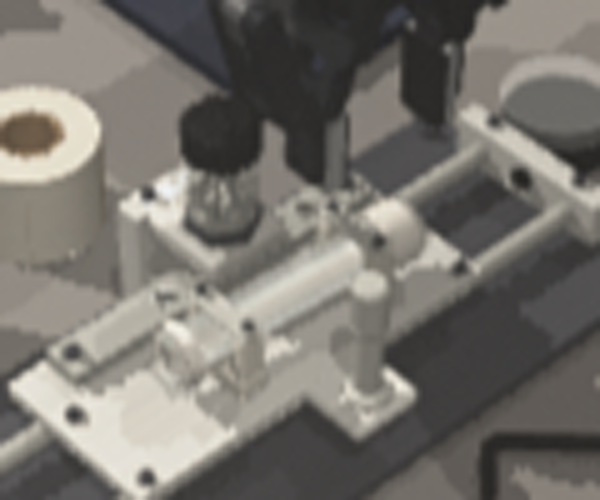

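The carriage has travelled about 46 mm and the knob is still up. I'm going back to the knob to regrip it.

>>> {"api": "play_rows", "payload": {
  "moves": [
    [2.9,0.07,0,0,0.15],
    [2.9,0.07,0,0,0.15],
    [2.85,0.06,0,0,0.15],
    [0,0,1,-1.25,0.15],
    [0,0,1,-1.25,0.15],
    [0,0,1,-1.25,0.15],
    [0,0,1,-1.25,0.15],
    [0,0,1,0,0.15],
    [0,0,0,0,0.15]
  ]
}}

```text
time_s: 13.8
tcp_pos: [560.5, 31.8, 140.1]
ee_rot: [-179.9, 0.2, 28.7]
wrist_force: [-1.4, 0.3, -0.4]
gripper_width: 48.8
```

```bash
python3 st.py 563.6 32.2 123
```

```text
t 13.8 tcp [560.5  31.8 140.1] rot [-179.9     0.19   28.66] F [-1.4  0.3 -0.4] w 48.8 tip 25.0
tool shift cm 0.29 0.11 1.71
```

>>> {"api": "play_rows", "payload": {
  "moves": [
    [0.15,0.1,0.8,0,0.15],
    [0,0,0.8,0,0.15],
    [0,0,0.1,0,0],
    [0,0,0,0,-0.1],
    [0,0,0,0,-0.2],
    [0,0,0,0,-0.3],
    [0,0,0,0,-0.35],
    [0,0,0,0,-0.35],
    [0,0,0,0,-0.35]
  ],
  "force": 20
}}

```text
time_s: 14.7
tcp_pos: [564.1, 31.6, 125.4]
ee_rot: [180.0, -0.0, 28.9]
wrist_force: [1.3, -1.5, 1.2]
gripper_width: 31.4
```

>>> {"api": "play_rows", "payload": {
  "moves": [
    [0,0,0,0,-0.6],
    [0,0,0,0,-1],
    [0,0,0,0,-1],
    [0,0,0,0,-1]
  ],
  "force": 40
}}

```text
time_s: 15.1
tcp_pos: [564.1, 31.7, 125.4]
ee_rot: [180.0, -0.0, 28.9]
wrist_force: [1.1, -1.7, 5.3]
gripper_width: 30.7
```

>>> {"api": "play_rows", "payload": {
  "moves": [
    [0,0,-0.15,0,-1],
    [0,0,-0.15,0,-1],
    [0,0,-0.15,0,-1],
    [0,0,0,0,-1],
    [0,0,0,1,-1],
    [0,0,0,1,-1],
    [0,0,0,0,-1]
  ]
}}

```text
time_s: 15.8
tcp_pos: [563.6, 31.7, 128.5]
ee_rot: [-180.0, 0.0, 16.7]
wrist_force: [6.4, -2.1, -10.4]
gripper_width: 30.7
```

```bash
python3 -c "
from bench import *;s=get_state();print(s['wrist_force'],s['ft_torque'],s['tcp_pos'],s['ee_rot'])"
```

```text
[  6.353791    -2.12214396 -10.40601159] [-0.28492063 -0.87980602 -0.01812558] [563.55346812  31.68046364 128.46925503] [-1.79992908e+02  3.32751519e-02  1.66892969e+01]
```

>>> {"api": "play_rows", "payload": {
  "moves": [
    [0,0,-0.07,0,-1],
    [0,0,0,1.3,-1],
    [0,0,0,1.3,-1],
    [0,0,0,1.3,-1],
    [0,0,0,1.3,-1],
    [0,0,0,1.3,-1],
    [0,0,0,1.3,-1],
    [0,0,0,0.2,-1],
    [0,0,0,0,-1]
  ]
}}

```text
time_s: 16.7
tcp_pos: [563.6, 32.0, 129.1]
ee_rot: [-180.0, 0.0, -31.2]
wrist_force: [5.0, 0.0, -11.2]
gripper_width: 30.9
```

>>> {"api": "play_rows", "payload": {
  "moves": [
    [0,0,0.1,0,-1],
    [0,0,0.1,0,-1],
    [0,0,0.1,0,-1],
    [0,0,0.1,0,-1],
    [0,0,0,0,-1]
  ]
}}

```text
time_s: 17.2
tcp_pos: [563.6, 32.0, 125.2]
ee_rot: [-180.0, 0.0, -31.2]
wrist_force: [5.5, -0.6, -9.2]
gripper_width: 30.7
```

```bash
python3 -c "
from bench import *;s=get_state();print(s['wrist_force'],s['ft_torque'],s['tcp_pos'],s['ee_rot'])"
```

```text
[ 5.54924082 -0.62176389 -9.20842866] [ 0.05596847 -0.86773928 -0.04899266] [563.61847385  31.96532221 125.16183085] [-1.79991987e+02  3.57743375e-02 -3.11549800e+01]
```

>>> {"api": "play_rows", "payload": {
  "moves": [
    [0,0,0.1,0,-1],
    [0,0,0.1,0,-1],
    [0,0,0.05,0,-1],
    [0,0,0,0,-1]
  ]
}}

```text
time_s: 17.6
tcp_pos: [563.8, 31.9, 123.7]
ee_rot: [-180.0, 0.0, -31.1]
wrist_force: [4.1, 0.3, -4.6]
gripper_width: 30.7
```

>>> {"api": "play_rows", "payload": {
  "moves": [
    [0,0,0.05,0,-1],
    [0,0,0,0,-1]
  ]
}}

```text
time_s: 17.8
tcp_pos: [563.8, 31.9, 123.5]
ee_rot: [-180.0, -0.0, -31.1]
wrist_force: [4.2, 0.9, -2.0]
gripper_width: 31.1
```

The pin now rests on the bar: contact came about 2 mm below the notch height. I'm releasing.

>>> {"api": "play_rows", "payload": {
  "moves": [
    [0,0,0.02,0,-0.5],
    [0,0,0,0,-0.2],
    [0,0,0,0,0.1],
    [0,0,0,0,0.15],
    [0,0,0,0,0.15],
    [0,0,-1,0,0.15],
    [0,0,-1.5,0,0.15],
    [0,0,-1.5,0,0.15],
    [0,0,-1.5,0,0.15],
    [0,0,-1.5,0,0.15],
    [0,0,0,0,0.15]
  ]
}}

```text
time_s: 18.9
tcp_pos: [565.4, 31.8, 196.5]
ee_rot: [-179.8, -0.3, -31.1]
wrist_force: [-0.4, -0.4, -0.4]
gripper_width: 48.9
```

```bash
python3 st.py 475.8 35.5 107
python3 - <<'E'
from h import *
from bench import *
s=grab_frame("scene")
def crop(f,u,v,w,h,k):return cv2.resize(f["pixels"][v:v+h,u:u+w,::-1],None,fx=k,fy=k,interpolation=cv2.INTER_CUBIC)
cv2.imwrite("pics/c7.png",crop(s,265,190,80,70,6)); np.savez("ride.npz",**s)
E
```

```text
t 18.9 tcp [565.4  31.8 196.5] rot [-179.83   -0.27  -31.14] F [-0.4 -0.4 -0.4] w 48.9 tip 25.0
tool shift cm -7.87 4.32 8.95
```

View pics/c7.png

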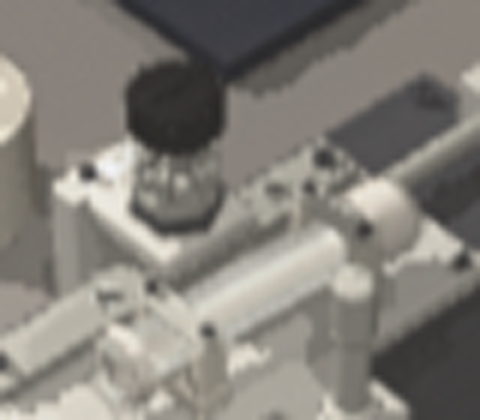

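The knob top row is 62, between the notch height (52) and fully down (72), so the pin is riding on the bar. Back to the post.

>>> {"api": "play_rows", "payload": {
  "moves": [
    [-2.6,1.44,0,0,0.1],
    [-2.6,1.44,0,0,0.1],
    [-2.6,1.44,0,0,0.1],
    [0,0,1,-1.25,0.1],
    [0,0,1,-1.25,0.1],
    [0,0,1,-1.25,0.1],
    [0,0,1,-1.25,0.1],
    [0,0,1,0,0.1],
    [0,0,0.8,0,0.1],
    [0,0,0,0,0.1]
  ]
}}

```text
time_s: 19.95
tcp_pos: [473.9, 35.0, 134.0]
ee_rot: [180.0, 0.1, -1.3]
wrist_force: [0.2, 1.2, 0.1]
gripper_width: 46.9
```

```bash
python3 st.py 475.9 35.5 107
```

```text
t 19.95 tcp [473.9  35.  134. ] rot [ 1.7999e+02  1.3000e-01 -1.2900e+00] F [0.2 1.2 0.1] w 46.9 tip 25.0
tool shift cm 0.2 -0.05 2.7
```

>>> {"api": "play_rows", "payload": {
  "moves": [
    [0.15,-0.05,0.8,0,0.1],
    [0,0,0.9,0,0.1],
    [0,0,0.9,0,0.1],
    [0,0,0,0,-0.2],
    [0,0,0,0,-0.5],
    [0,0,0,0,-0.6],
    [0,0,0,0,-0.7],
    [0,0,0,0,-0.7],
    [0,0,0,0,-0.7]
  ],
  "force": 20
}}

```text
time_s: 20.85
tcp_pos: [476.3, 35.7, 109.4]
ee_rot: [-180.0, -0.0, -1.1]
wrist_force: [-0.7, 2.2, 0.7]
gripper_width: 14.8
```

>>> {"api": "play_rows", "payload": {
  "moves": [
    [0,0.1,0,0,-0.7],
    [0,0.1,0,0,-0.7],
    [0,0.1,0,0,-0.7],
    [0,0.1,0,0,-0.7],
    [0,0.1,0,0,-0.7],
    [0,0.1,0,0,-0.7],
    [0,0.1,0,0,-0.7],
    [0,0.1,0,0,-0.7]
  ]
}}

```text
time_s: 21.65
tcp_pos: [476.1, 28.0, 109.4]
ee_rot: [-180.0, -0.0, -1.2]
wrist_force: [-0.7, 7.0, 0.9]
gripper_width: 15.1
```

>>> {"api": "play_rows", "payload": {
  "moves": [
    [0,0.1,0,0,-0.7],
    [0,0.1,0,0,-0.7],
    [0,0.1,0,0,-0.7],
    [0,0.1,0,0,-0.7],
    [0,0.1,0,0,-0.7]
  ]
}}

```text
time_s: 22.15
tcp_pos: [476.0, 23.1, 109.3]
ee_rot: [-179.9, -0.0, -1.2]
wrist_force: [0.0, 5.8, 1.9]
gripper_width: 14.7
```

>>> {"api": "play_rows", "payload": {
  "moves": [
    [0,0.06,0,0,-0.7],
    [0,0.06,0,0,-0.7],
    [0,0.06,0,0,-0.7],
    [0,0.06,0,0,-0.7]
  ]
}}

```text
time_s: 22.55
tcp_pos: [476.0, 20.6, 109.4]
ee_rot: [-180.0, -0.0, -1.2]
wrist_force: [-0.8, 4.7, 1.8]
gripper_width: 15.3
```

>>> {"api": "play_rows", "payload": {
  "moves": [
    [0,0.06,0,0,-0.7],
    [0,0.06,0,0,-0.7],
    [0,0.06,0,0,-0.7],
    [0,0.06,0,0,-0.7]
  ]
}}

```text
time_s: 22.95
tcp_pos: [476.0, 18.3, 109.4]
ee_rot: [-180.0, -0.0, -1.2]
wrist_force: [0.2, 6.9, 1.7]
gripper_width: 14.7
```

>>> {"api": "play_rows", "payload": {
  "moves": [
    [0,0.06,0,0,-0.7],
    [0,0.06,0,0,-0.7],
    [0,0.06,0,0,-0.7],
    [0,0.06,0,0,-0.7]
  ]
}}

```text
time_s: 23.35
tcp_pos: [475.9, 15.9, 109.3]
ee_rot: [-180.0, -0.0, -1.2]
wrist_force: [0.3, 4.5, 2.4]
gripper_width: 15.1
```

>>> {"api": "play_rows", "payload": {
  "moves": [
    [0,0.06,0,0,-0.7],
    [0,0.06,0,0,-0.7],
    [0,0.06,0,0,-0.7],
    [0,0.06,0,0,-0.7]
  ]
}}

```text
time_s: 23.75
tcp_pos: [475.9, 13.5, 109.4]
ee_rot: [-180.0, -0.0, -1.2]
wrist_force: [0.3, 6.9, 1.6]
gripper_width: 14.9
```

>>> {"api": "play_rows", "payload": {
  "moves": [
    [0,0.06,0,0,-0.7],
    [0,0.06,0,0,-0.7],
    [0,0.06,0,0,-0.7],
    [0,0.06,0,0,-0.7]
  ]
}}

```text
time_s: 24.15
tcp_pos: [475.8, 11.0, 109.3]
ee_rot: [-180.0, -0.0, -1.2]
wrist_force: [-0.9, 5.2, 1.7]
gripper_width: 15.2
```

>>> {"api": "play_rows", "payload": {
  "moves": [
    [0,0.06,0,0,-0.7],
    [0,0.06,0,0,-0.7],
    [0,0.06,0,0,-0.7],
    [0,0.06,0,0,-0.7]
  ]
}}

```text
time_s: 24.55
tcp_pos: [475.8, 8.6, 109.4]
ee_rot: [-180.0, -0.0, -1.2]
wrist_force: [0.8, 5.6, 1.9]
gripper_width: 15.2
```

>>> {"api": "play_rows", "payload": {
  "moves": [
    [0,0.06,0,0,-0.7],
    [0,0.06,0,0,-0.7],
    [0,0.06,0,0,-0.7],
    [0,0.06,0,0,-0.7]
  ]
}}

```text
time_s: 24.95
tcp_pos: [475.8, 5.2, 109.3]
ee_rot: [180.0, -0.0, -1.1]
wrist_force: [-0.1, -2.5, 3.6]
gripper_width: 14.9
```

The force dropped and the carriage jumped ahead, so the pin may be entering the hole. I'll probe with a tiny step.

>>> {"api": "play_rows", "payload": {
  "moves": [
    [0,0.05,0,0,-0.7],
    [0,0.05,0,0,-0.7],
    [0,0,0,0,-0.7]
  ]
}}

```text
time_s: 25.25
tcp_pos: [475.7, 4.4, 109.3]
ee_rot: [180.0, -0.0, -1.2]
wrist_force: [-0.7, -1.0, 4.9]
gripper_width: 14.9
```

```bash
python3 st.py
python3 - <<'E'
from h import *
from bench import *
s=grab_frame("scene")
def crop(f,u,v,w,h,k):return cv2.resize(f["pixels"][v:v+h,u:u+w,::-1],None,fx=k,fy=k,interpolation=cv2.INTER_CUBIC)
cv2.imwrite("pics/c8.png",np.hstack([crop(np.load("ride.npz"),265,190,60,60,6),crop(s,265,190,60,60,6)]))
E
```

```text
t 25.25 tcp [475.7   4.4 109.3] rot [ 1.7999e+02 -3.0000e-02 -1.1600e+00] F [-0.7 -1.   4.9] w 14.9 tip 25.0
```

View pics/c8.png

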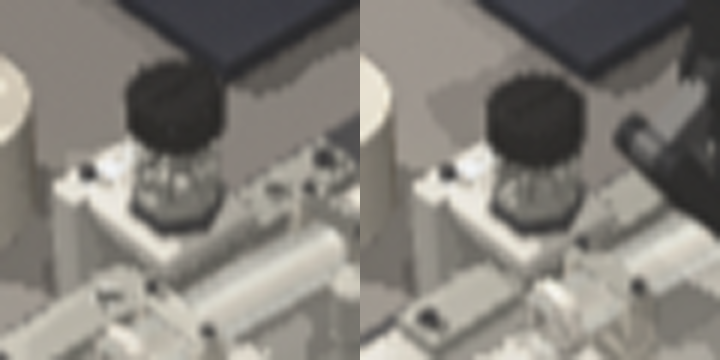

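The knob top row is back at 72, as at the start, so the pin is home. I'm releasing and retreating.

>>> {"api": "play_rows", "payload": {
  "moves": [
    [0,0,0,0,-0.3],
    [0,0,0,0,0],
    [0,0,0,0,0.1],
    [0,0,0,0,0.1],
    [0,0,-1,0,0.1],
    [0,0,-1.5,0,0.1],
    [0,0,-2,0,0.1],
    [0,0,-2.5,0,0.1],
    [-2,0,-2.5,0,0.1],
    [-2,0,-2.5,0,0.1],
    [-2,0,0,0,0.1],
    [0,0,0,0,0.1]
  ]
}}

```text
time_s: 26.5
tcp_pos: [413.5, 6.0, 230.1]
ee_rot: [180.0, -0.0, -1.1]
wrist_force: [-0.4, 0.4, -0.5]
gripper_width: 47.1
```

```bash
python3 st.py
python3 - <<'E'
from h import *
from bench import *
s=grab_frame("scene");o=np.load("scene0.npz");r=np.load("ride.npz")
g=lambda f:cv2.cvtColor(f["pixels"],cv2.COLOR_RGB2GRAY)
T=g(o)[199:222,284:305]
for n,f in(("ride",r),("now",s)):
    m=cv2.matchTemplate(cv2.resize(g(f)[185:235,275:315],None,fx=4,fy=4,interpolation=cv2.INTER_CUBIC),cv2.resize(T,None,fx=4,fy=4,interpolation=cv2.INTER_CUBIC),cv2.TM_CCOEFF_NORMED)
    _,v,_,l=cv2.minMaxLoc(m);print(n,v,"shift px",l[0]/4-9,l[1]/4-14)
cv2.imwrite("pics/c9.png",cv2.resize(s["pixels"][150:390,180:480,::-1],None,fx=2.5,fy=2.5))
E
```

```text
t 26.5 tcp [413.5   6.  230.1] rot [ 1.80e+02 -2.00e-02 -1.13e+00] F [-0.4  0.4 -0.5] w 47.1 tip 25.0
ride 0.9013370275497437 shift px 0.0 -2.0
now 0.9916074275970459 shift px 0.0 0.0
```

View pics/c9.png

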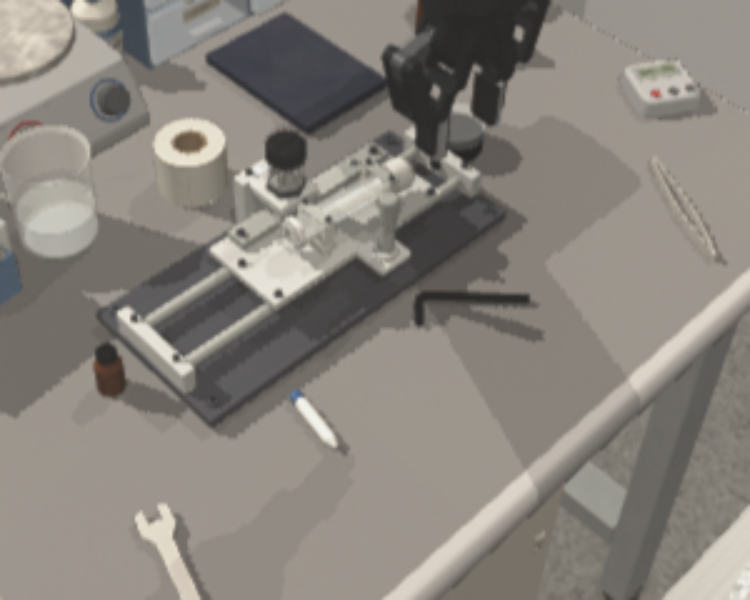

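The knob is at its original height (0 px shift), the carriage sits at the service station, the loose things haven't moved, and the gripper is clear. I'm handing in.

```bash
python3 -c "
from bench import *;print(hand_in())"
```

```text
the job is handed in; nothing more can be done
None
```

The carriage is at the service station and, as far as the camera shows, the pin is fully home. I handed the job in at about 26.5 s.

- **Plunger up:** I pulled the knob up and turned it 60° into a rest notch. It stayed up by itself.
- **First slide:** I moved the carriage about 46 mm by the post, then turned the knob back and let the pin down onto the bar.
- **Snap-in:** I pushed on in small steps, with about 5–7 N at the wrist. At about 76 mm of travel the force dropped, the carriage jumped ahead and the knob dropped to its down height. I moved 1 mm more, met no resistance, and let go.

**Last checks:**
- The knob matches its starting image with 0 px of shift (correlation 0.99). While the pin rode on the bar it stood 2 px higher.
- In the last picture the loose things look unmoved. I compared them by eye only.
- The gripper was clear of everything, with wrist force under 1 N.

I did not push against the locked carriage to test the lock, so it rests on the knob height and the snap. No check failed or disagreed.

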